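# Load the sloping vial rack in order 1-2-3

### The job

Load the sloping rack in the order of its dots: first a teal-capped vial into the one-dot pocket, then the purple-capped vial into the two-dot pocket, then the other teal-capped vial into the three-dot pocket. Push each vial, cap up, along its pocket until the blue cradle under it is fully home on its hard stop before you start on the next; the vials are glass, so stop pressing as soon as you feel the stop. Leave the tape roll, pen, swab box and stapler where they are.

Things in the scene. Friction and masses are not known exactly. Their poses are not given: they have to be found in the camera images.
- teal_a_centre (a point): centre (half-way up, on the axis) of a small glass vial with teal cap and label band: 47 mm tall, body 21.6 mm across and 39 mm high, cap 14 to 16 mm across above it, about 12 g; z axis up along the vial. It stands in the tray at the start; which vial stands in which of the three places varies
- purple_centre (a point): centre (half-way up, on the axis) of a small glass vial with purple cap and label band: 47 mm tall, body 21.6 mm across and 39 mm high, cap 14 to 16 mm across above it, about 12 g; z axis up along the vial. It stands in the tray at the start; which vial stands in which of the three places varies
- teal_b_centre (a point): centre (half-way up, on the axis) of a small glass vial with teal cap and label band: 47 mm tall, body 21.6 mm across and 39 mm high, cap 14 to 16 mm across above it, about 12 g; z axis up along the vial. It stands in the tray at the start; which vial stands in which of the three places varies
- tray: small open steel tray, fixed, 90 x 155 mm, walls 23 mm high and 2 mm thick, floor 2 mm above the worktop; origin under its centre, y axis along its length. The vials stand near its centre line, about 45 mm apart
- mouth_1 (a point): centre of the mouth of the round pocket in the rack block marked with one dot, in the plane of its sloping face; z axis: along the pocket, out of it, up and 30 degrees from vertical towards the robot; y axis along the row of blocks, x axis up the slope. Bore 24 mm, straight, 1.5 mm chamfer. Black dots 8 mm across lie on the face, 22 mm down the slope from this point
- mouth_2 (a point): centre of the mouth of the round pocket in the rack block marked with two dots, in the plane of its sloping face; z axis: along the pocket, out of it, up and 30 degrees from vertical towards the robot; y axis along the row of blocks, x axis up the slope. Bore 24 mm, straight, 1.5 mm chamfer. Black dots 8 mm across lie on the face, 22 mm down the slope from this point
- mouth_3 (a point): centre of the mouth of the round pocket in the rack block marked with three dots, in the plane of its sloping face; z axis: along the pocket, out of it, up and 30 degrees from vertical towards the robot; y axis along the row of blocks, x axis up the slope. Bore 24 mm, straight, 1.5 mm chamfer. Black dots 8 mm across lie on the face, 22 mm down the slope from this point
- rail: fixed aluminium base rail of the rack, 90 x 162 x 8 mm; origin under its centre. Three white blocks with grey feet stand fixed on it side by side along its y axis, 50 mm apart, in any order; each has a sloping face 46 mm wide by 64 mm up the slope, the pocket in its middle, mouth 70 mm above the worktop
- cradle_1 (a joint): travel (m) of the blue cradle, a disc that is the floor of pocket 1, along the pocket: 0 = up, as at the start; 0.010 = fully home on its hard stop. It yields to about 6 N and stays where it is pushed. Its stop is set to a depth that cannot be seen: the cradle starts 5 to 11 mm below the mouth, home is 10 mm deeper (15 to 21 mm)
- cradle_2 (a joint): travel (m) of the blue cradle, a disc that is the floor of pocket 2, along the pocket: 0 = up, as at the start; 0.010 = fully home on its hard stop. It yields to about 6 N and stays where it is pushed. Its stop is set to a depth that cannot be seen: the cradle starts 5 to 11 mm below the mouth, home is 10 mm deeper (15 to 21 mm)
- cradle_3 (a joint): travel (m) of the blue cradle, a disc that is the floor of pocket 3, along the pocket: 0 = up, as at the start; 0.010 = fully home on its hard stop. It yields to about 6 N and stays where it is pushed. Its stop is set to a depth that cannot be seen: the cradle starts 5 to 11 mm below the mouth, home is 10 mm deeper (15 to 21 mm)
- tape: bystander: roll of brown tape lying flat, 94 mm across, 48 mm high; origin under its centre
- pen: bystander: blue and white pen, 135 mm long, lying along its y axis; origin under its centre
- swabs: bystander: swab carton, 55 x 60 x 90 mm high; origin under its centre
- staple_press: bystander: blue and black stapler, 30 x 126 x 46 mm high; origin under its centre
Mind the look-alikes: they are no part of the job. Leave any yellow look-alike of the part that bears teal_b_centre alone.

How it is judged:
By the outcome, as a careful person would: the job done as asked, in the order asked, and still so for the second after the job is handed in, with the robot touching nothing.
It also fails if it takes over 72 s, if anything falls off the work surface, if the arm or the gripper's body presses on something with over 40 N, if the wrist force passes 120 N, or if a joint passes its speed limit or range.

### The arm

A 7-joint arm with a two-finger parallel gripper is mounted at the origin on a cart in front of the work surface, level with it; the furniture and walls round the work are solid. World frame = base frame: x ahead of the robot, y to its left, z up, the work surface at z = 0. Lengths are in mm, angles in degrees, forces in N, time in s.
With the tool pointing down it reaches from about 425 to 1025 mm from the base axis. Payload 9.4 kg.
Tool frame: the origin (TCP) lies between the finger pads; the fingertips stand 17 mm ahead of it and the grasp point (between the pads) lies 2 mm behind it (tips_ahead is the distance from the TCP to the fingertips, in mm); z points along the fingers, y is the direction in which the jaws open and shut (so a half turn about z gives the same grasp; the last joint's range is limited). The gripper opens to 85 mm and grips with 20 to 120 N. Pads are 22 mm wide; open, the fingers measure 114 mm over their backs; the gripper's body (76 mm by 85 mm) begins 54 mm behind the grasp point. The pads swing forward as they close: fully open they stand 13 mm farther back than shut.
Start: joints at [-76.645, 34.337, -0.143, 91.639, 0.103, 54.024, -4.572], TCP at [221.033, 690.484, 248.275] pointing down, gripper open.
Joint ranges: [-147.43, 147.43], [-19.82, 112.94], [-74.19, 73.91], [6.32, 146.72], [-59.91, 239.91], [6.04, 106.73], [-150.56, 150.56]. Speed limits (degrees/s): [127.2, 127.2, 172.46, 172.46, 180, 180, 180].

### API

Orientations are given as a 3x3 rotation matrix whose columns are the frame's x, y, z axes.
In Python, from rig import * gives the robot as it stands.
- The arm moves only by the tool send_rows, never from a script. Its argument "increments" is a list of rows, each an object with "dp": the shift along the world's x, y, z in mm, a list of three; "yaw": the turn about the world's z in rad. A call has 1 to 5 rows; each row is the pose to reach, as a shift and turn from the pose measured when the call began; what a row does not reach only later rows make up. A row lasts 1/8 s, in which the tool goes at most 62.5 mm and 10.7 degrees, less where a joint would pass 70% of its speed; a pose out of reach is approached as far as the arm can. A call with a gripper value outside its range is refused whole. "claw" is the finger opening in mm, from 0 to 85.4, set as the call begins (left out, the last holds). The fingers move at their own pace and stop on an object; "squeeze" is the grip in N (left out, the last holds). Time passes only in rows, so rows that repeat a pose let the fingers close. It gives the time, the measured TCP pose, the force and the opening at its end, in the units of the state.
- get_obs(): the state, without advancing time (a new reading comes with each control period).
- get_image(name): name is "scene" or "top" or "wrist"; returns a dict with "image" (400x640x3 uint8, red, green, blue), "range_z" (400x640 float32, mm along the optical axis (not along the pixel's ray), 0 where there is no reading), "camera_matrix" (3x3 intrinsics, pixels), "k1" (the pictures are not rectified: a ray, as slopes to the right and down, at radius r is drawn at 1 + k1 r^2 times it, then the intrinsics apply), "T" (4x4, takes a point from camera to world coordinates). Camera axes: x right, y down, z forward; pixel columns grow to the right and rows downward; lengths in mm; the calibration is good to about 2 mm. A picture is of the moment at which its call begins.
- finish_job(): hands the job in, once; it reports no verdict.
The state is a dict: "t": time; "qpos": joint angles; "joint_vel": joint speeds; "joint_torque": joint torques, N m; "tool_pos": TCP position; "ee_rot": TCP orientation; "force": force on the tool from outside, world axes, zero at the start; "torque": the same for the moment, N m; "opening": finger opening in mm.
Only numpy, scipy, OpenCV 4.12 (cv2) and the standard library are available. Lean on these libraries where they do the work, as an engineer would, in place of code of your own. Each camera call takes 0.05 s, during which the arm holds its last target. There are 200 camera calls.

## Working session

There is one attempt and no reset: what is moved stays moved. The work goes in short steps, Python scripts to look and compute and a tool call to move; the robot and the scene stay as the last step left them, time stands still between calls to the robot, and variables do not carry over. Pictures are saved under pics/ and viewed, about 8 in all and at most 12, crops included, and the job is handed in when it is done.

Besides the shell and the picture viewer there is one more tool, called after "Emit:" in YAML: its name, and indented under it one key for each argument. send_rows: Moves the arm, as the interface text tells. Its arguments: {"type":"object","properties":{"increments":{"type":"array"},"claw":{"type":"number"},"squeeze":{"type":"number"}},"required":["increments"]}

```bash
ls; mkdir -p pics; cat > h.py <<'E'
from rig import *
import numpy as np, cv2
def save(im,f): cv2.imwrite('pics/'+f,cv2.cvtColor(im,cv2.COLOR_RGB2BGR))
def rays(d,uv):
    K=d["camera_matrix"];p=(np.array(uv,float).reshape(-1,2)-[K[0][2],K[1][2]])/[K[0][0],K[1][1]]
    q=p.copy()
    for _ in range(20): q=p/(1+d["k1"]*(q**2).sum(1,keepdims=True))
    return np.c_[q,np.ones(len(q))]
def onplane(d,uv,z):
    T=np.array(d["T"]);r=rays(d,uv)@T[:3,:3].T;o=T[:3,3]
    return o+r*((z-o[2])/r[:,2])[:,None]
def atdepth(d,uv,depth=None):
    T=np.array(d["T"]);uv=np.array(uv).reshape(-1,2)
    if depth is None: depth=d["range_z"][uv[:,1].astype(int),uv[:,0].astype(int)]
    return (rays(d,uv)*np.array(depth).reshape(-1,1))@T[:3,:3].T+T[:3,3]
E
python3 - <<'E'
from h import *
import pickle
for n in ("scene","top"):
    d=get_image(n); pickle.dump(d,open(n+'.pkl','wb')); save(d["image"],n+'0.png'); print(n,np.round(d["T"],3).tolist(),d["k1"])
o=get_obs();print(o)
E
```

```text
pics
scene [[-0.895, -0.32, 0.31, 167.99], [-0.445, 0.637, -0.629, 877.472], [0.003, -0.702, -0.713, 989.346], [0.0, 0.0, 0.0, 1.0]] 0.05699835704983219
top [[-0.026, -0.989, 0.147, 422.24], [-1.0, 0.028, 0.012, 44.368], [-0.016, -0.147, -0.989, 1034.305], [0.0, 0.0, 0.0, 1.0]] -0.08715364060125641
{'t': 0.1, 'qpos': array([-76.64461052,  34.38126236,  -0.1447556 ,  91.6750825 ,
         0.10234548,  54.02368887,  -4.57194532]), 'joint_vel': array([-0.0086048 , -0.10605138,  0.06533301, -0.1572326 ,  0.00574581,
        0.07401704,  0.08489512]), 'joint_torque': array([ 6.33466261e-03, -7.77995968e+01,  1.57035582e+00, -2.58623689e+01,
        1.26910108e-02,  5.46762196e-03, -2.04387283e-05]), 'tool_pos': array([220.92460405, 690.11524513, 247.49465689]), 'ee_rot': array([[-9.52408426e-01,  3.04824702e-01, -3.00942004e-04],
       [ 3.04824824e-01,  9.52407461e-01, -1.36187794e-03],
       [-1.28514627e-04, -1.38879862e-03, -9.99999027e-01]]), 'force': array([ 0.10534706, -0.25615233,  0.39926879]), 'torque': array([ 0.00909691, -0.04506856,  0.00290431]), 'opening': 85.53286860627387}
```

View pics/scene0.png

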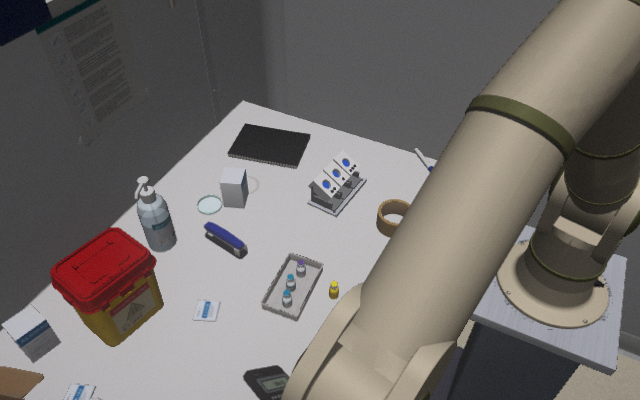

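View pics/top0.png

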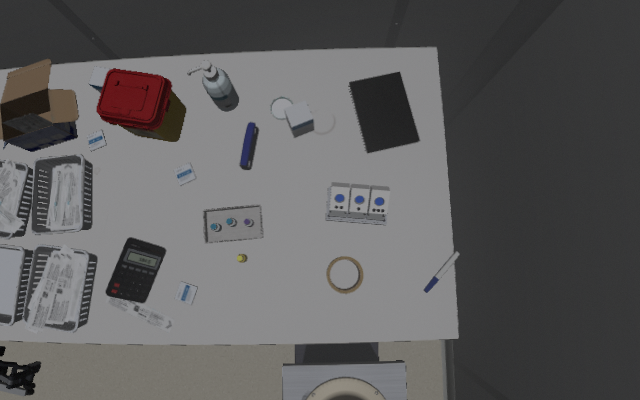

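```bash
python3 - <<'E'
from h import *
import pickle
d=pickle.load(open('top.pkl','rb'));s=pickle.load(open('scene.pkl','rb'))
a=cv2.resize(d["image"][180:275,195:400],None,fx=3.9,fy=3.9,interpolation=cv2.INTER_CUBIC)
b=cv2.resize(s["image"][150:320,255:405],None,fx=3,fy=3,interpolation=cv2.INTER_CUBIC)[:, :]
save(a,'topc.png')
hsv=cv2.cvtColor(d["image"],cv2.COLOR_RGB2HSV)
def blobs(lo,hi,roi,z,mn=8):
    m=cv2.inRange(hsv,lo,hi); r=np.zeros_like(m); x0,y0,x1,y1=roi; r[y0:y1,x0:x1]=m[y0:y1,x0:x1]
    n,l,st,c=cv2.connectedComponentsWithStats(r)
    for i in range(1,n):
        if st[i,4]>=mn: print(c[i].round(1),st[i,2:],onplane(d,c[i],z).round(1), hsv[tuple(c[i].round().astype(int)[::-1])])
print('vials');blobs((75,60,30),(165,255,255),(200,205,265,245),48,4)
print('cradles');blobs((100,100,30),(130,255,255),(325,180,395,225),64)
print('yellow');blobs((18,90,60),(35,255,255),(200,240,265,270),48)
E
```

```text
vials
[228.7 220.8] [ 6  6 28] [[523.3 284.2  48. ]] [ 99 141 112]
[246.4 221.2] [ 6  5 21] [[520.8 238.4  48. ]] [129  95  97]
[213.  226.2] [ 6  6 26] [[510.3 324.8  48. ]] [100 139 112]
cradles
[339.5 197.6] [ 8  8 48] [[ 5.726e+02 -5.000e-01  6.400e+01]] [112 155 132]
[359.  198.9] [ 9  7 44] [[567.9 -49.7  64. ]] [112 154 131]
[378.8 201. ] [ 8  7 48] [[561.2 -99.1  64. ]] [112 154 131]
yellow
[240.9 257.8] [ 9  8 49] [[428.5 252.7  48. ]] [ 30 123 149]
```

View pics/topc.png

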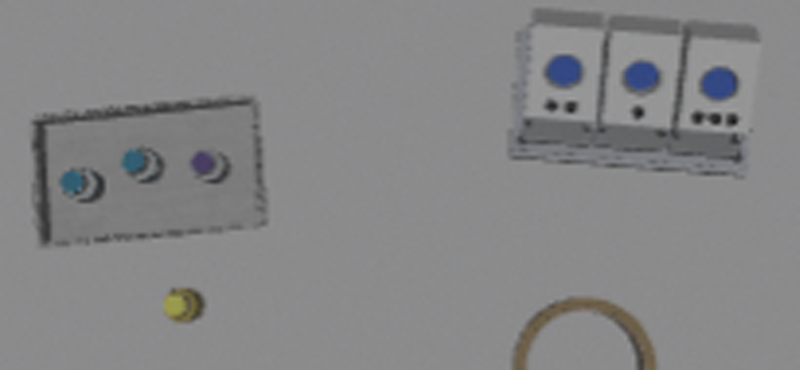

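Emit:
send_rows:
  increments:
    - {"dp": [37, -48, 0], "yaw": 0}
    - {"dp": [74, -96, 0], "yaw": 0}
    - {"dp": [111, -144, 0], "yaw": 0}
    - {"dp": [148, -192, 0], "yaw": 0}
    - {"dp": [185, -240, 0], "yaw": 0}
  claw: 40
  squeeze: 20

```text
t: 0.72
tool_pos: [406.8, 448.4, 247.3]
ee_rot: [[-0.952, 0.305, -0.0], [0.305, 0.952, -0.002], [-0.0, -0.002, -1.0]]
force: [1.2, 0.4, 0.5]
opening: 39.8
```

Emit:
send_rows:
  increments:
    - {"dp": [35, -48, -20], "yaw": 0}
    - {"dp": [70, -96, -40], "yaw": 0}
    - {"dp": [100, -135, -60], "yaw": 0}
    - {"dp": [100, -135, -60], "yaw": 0}

```text
t: 1.23
tool_pos: [508.9, 308.1, 185.6]
ee_rot: [[-0.95, 0.312, -0.002], [0.312, 0.95, -0.005], [0.0, -0.006, -1.0]]
force: [-0.6, -0.6, 0.1]
opening: 40.3
```

```bash
python3 - <<'E'
from h import *
import pickle
d=get_image("wrist"); pickle.dump(d,open('w1.pkl','wb')); save(d["image"],'w1.png'); print(np.round(d["T"],3).tolist(),d["k1"],d["camera_matrix"]); print(get_obs()["tool_pos"])
E
```

```text
[[0.311, 0.911, 0.269, 440.068], [0.95, -0.297, -0.093, 331.373], [-0.005, 0.285, -0.959, 310.847], [0.0, 0.0, 0.0, 1.0]] -0.012902485519117983 [[348.11313324   0.         318.78378616]
 [  0.         348.11313324 197.81034508]
 [  0.           0.           1.        ]]
[507.62928785 311.0118794  186.30766466]
```

View pics/w1.png

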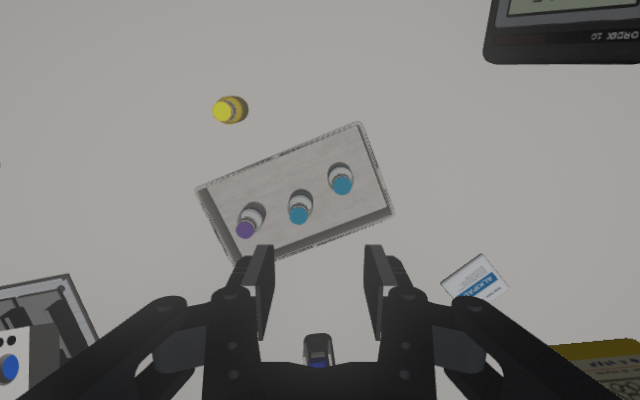

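```bash
cat >> h.py <<'E'
def blobs(d,lo,hi,z,roi=(0,0,640,400),mn=60):
    hsv=cv2.cvtColor(d["image"],cv2.COLOR_RGB2HSV);m=cv2.inRange(hsv,lo,hi); r=np.zeros_like(m); x0,y0,x1,y1=roi; r[y0:y1,x0:x1]=m[y0:y1,x0:x1]
    n,l,st,c=cv2.connectedComponentsWithStats(r)
    for i in range(1,n):
        if st[i,4]>=mn: 
            mi=(l==i); print(c[i].round(1),st[i,2:],onplane(d,c[i],z).round(1), 'depthpt',np.median(atdepth(d,np.argwhere(mi)[:,::-1]),axis=0).round(1))
TEAL=((88,60,30),(108,255,255));PUR=((118,50,30),(160,255,255));BLUE=((109,100,30),(118,255,255))
E
python3 - <<'E'
from h import *
import pickle
d=pickle.load(open('w1.pkl','rb'))
for c in (TEAL,PUR): blobs(d,*c,48,(190,110,400,270))
E
```

```text
[341.8 185.5] [ 19  18 268] [[509.9 325.9  48. ]] depthpt [509.7 326.   48.3]
[298.  215.4] [ 19  18 250] [[522.6 285.4  48. ]] depthpt [522.5 285.3  48.2]
[244.4 229.7] [ 18  17 228] [[520.8 240.   48. ]] depthpt [520.8 239.9  48.1]
```

Emit:
send_rows:
  increments:
    - {"dp": [2, 15, -45], "yaw": -0.1}
    - {"dp": [2, 15, -90], "yaw": -0.2}
    - {"dp": [2, 15, -120], "yaw": -0.2}
    - {"dp": [2, 15, -140], "yaw": -0.2}
    - {"dp": [2, 15, -140], "yaw": -0.2}

```text
t: 1.9
tool_pos: [508.1, 327.1, 45.2]
ee_rot: [[-0.872, 0.49, -0.005], [0.49, 0.872, -0.004], [0.002, -0.006, -1.0]]
force: [-0.5, -0.2, 1.1]
opening: 40.0
```

Emit:
send_rows:
  increments:
    - {"dp": [0, 0, 0], "yaw": 0}
    - {"dp": [0, 0, 0], "yaw": 0}
    - {"dp": [0, 0, 0], "yaw": 0}
    - {"dp": [0, 0, 0], "yaw": 0}
  claw: 10
  squeeze: 20

```text
t: 2.4
tool_pos: [508.5, 327.4, 45.9]
ee_rot: [[-0.872, 0.49, -0.004], [0.49, 0.872, -0.003], [0.002, -0.004, -1.0]]
force: [-0.3, 0.3, 5.3]
opening: 20.6
```

Emit:
send_rows:
  increments:
    - {"dp": [0, 0, 30], "yaw": 0}
    - {"dp": [0, 0, 80], "yaw": 0.1}
    - {"dp": [3, -20, 130], "yaw": 0.2}
    - {"dp": [8, -70, 160], "yaw": 0.3}
    - {"dp": [15, -125, 165], "yaw": 0.396}

```text
t: 3.02
tool_pos: [524.4, 202.0, 213.4]
ee_rot: [[-0.994, 0.111, 0.002], [0.111, 0.994, -0.002], [-0.002, -0.002, -1.0]]
force: [1.8, 0.8, -0.8]
opening: 20.3
```

Emit:
send_rows:
  increments:
    - {"dp": [7, -55, 0], "yaw": 0}
    - {"dp": [14, -110, 0], "yaw": 0}
    - {"dp": [22, -165, 0], "yaw": 0}
    - {"dp": [30, -220, 0], "yaw": 0}
    - {"dp": [33, -248, 0], "yaw": 0}

```text
t: 3.65
tool_pos: [557.2, -49.8, 213.6]
ee_rot: [[-0.993, 0.115, 0.002], [0.115, 0.993, -0.003], [-0.002, -0.003, -1.0]]
force: [0.2, 0.8, -0.6]
opening: 20.1
```

Emit:
send_rows:
  increments:
    - {"dp": [0, 0, 0], "yaw": 0}
    - {"dp": [0, 0, 0], "yaw": 0}

```text
t: 3.9
tool_pos: [557.0, -49.1, 213.6]
ee_rot: [[-0.993, 0.115, 0.002], [0.115, 0.993, -0.003], [-0.002, -0.003, -1.0]]
force: [-0.1, 0.9, 0.6]
opening: 20.2
```

```bash
python3 - <<'E'
from h import *
import pickle
d=get_image("wrist"); pickle.dump(d,open('w2.pkl','wb')); save(d["image"],'w2.png'); print(get_obs()["tool_pos"],get_obs()["ee_rot"][:,1])
blobs(d,*BLUE,64); blobs(d,(0,0,0),(180,255,45),59,(150,100,500,300),25)
E
```

```text
[557.06499453 -48.46225167 213.64347145] [ 0.11348996  0.99353577 -0.00258989]
[260.1 199.3] [ 25  25 501] [[562.1 -98.8  64. ]] depthpt [561.7 -98.4  65.5]
[381.3 199.2] [ 25  25 488] [[573.3   0.7  64. ]] depthpt [573.5   0.7  63.3]
[320.9 200.2] [ 25  24 471] [[568.5 -49.   64. ]] depthpt [569.6 -49.   60.6]
[619.2 312.4] [  48  104 2797] [[707.6 212.5  64. ]] depthpt [726.9 234.7  41.3]
[292.3 291.3] [ 6 18 83] [[653.6 -84.9  59. ]] depthpt [556.4 -59.4 219.8]
[345.5 292.2] [ 6 16 62] [[660.  -36.7  59. ]] depthpt [557.4 -38.9 223.8]
[272.7 295.7] [ 32  12 170] [[ 656.1 -103.4   59. ]] depthpt [543.2 -61.6 242.9]
[373.1 296.2] [ 43  11 233] [[667.  -11.9  59. ]] depthpt [546.8 -31.9 243.5]
[435.1 297.1] [ 34   6 142] [[674.5  44.7  59. ]] depthpt [548.1 -12.1 245. ]
```

View pics/w2.png

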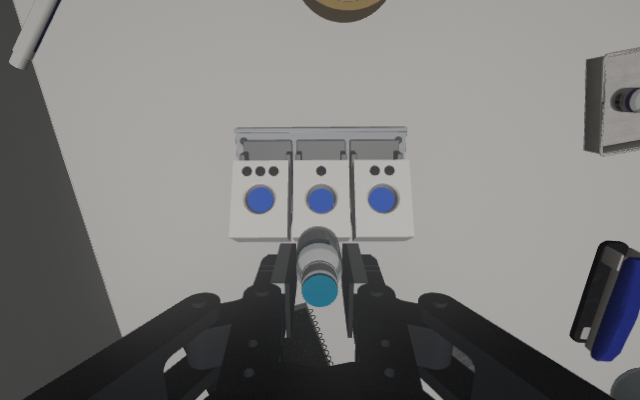

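```bash
python3 - <<'E'
from h import *
import pickle
d=pickle.load(open('w2.pkl','rb'))
g=cv2.cvtColor(d["image"],cv2.COLOR_RGB2GRAY)
m=np.zeros_like(g);m[162:180,232:412]=cv2.inRange(g[162:180,232:412],0,110)
n,l,st,c=cv2.connectedComponentsWithStats(m)
P=[]
for i in range(1,n):
    if 25<st[i,4]<130: p=onplane(d,c[i],59)[0];P.append(p);print(c[i].round(1),st[i,2:],p.round(1))
P=np.array(P)
if len(P)==6:
    P=P[np.argsort(P[:,1])];q=[P[0:3].mean(0),P[3],P[4:6].mean(0)]
    v=q[2]-q[0];v/=np.linalg.norm(v);u=np.array([v[1],-v[0],0]);print('v',v,'u',u)
    for k,n in zip(q,(3,1,2)): print(n,'mouth',(k+19.05*u+[0,0,11]).round(1))
# rim: non-white region of the face round each cradle -> hole outline
for (cx,cy) in ((260,199),(321,200),(381,199)):
    w=g[cy-22:cy+23,cx-22:cx+23]; print(w[22,::2],w[::2,22])
    hole=(w<150).astype(np.uint8)
    n_,l_,s_,c_=cv2.connectedComponentsWithStats(hole);k=l_[22,22];
    cc=c_[k]+[cx-22,cy-22];print(cc,s_[k],onplane(d,cc,70).round(1))
# face plane from depth
for (cx,cy) in ((260,225),(321,222),(381,225),(260,180),(321,182),(381,180)):print(atdepth(d,[[cx-10,cy],[cx,cy],[cx+10,cy]]).mean(0).round(1))
E
```

```text
[290.5 170.6] [ 4 18 71] [542. -71.  59.]
[351.2 170.3] [ 5 18 76] [547.4 -21.5  59. ]
[246.5 170.8] [10  9 70] [ 538.  -106.9   59. ]
[259.9 170.9] [ 9  9 69] [539.4 -96.   59. ]
[273.2 170.8] [ 9  9 69] [540.5 -85.1  59. ]
[320.6 170.5] [10 10 70] [544.7 -46.5  59. ]
[374.2 170.1] [10  9 71] [549.4  -2.8  59. ]
[389. 170.] [ 9  9 69] [550.7   9.2  59. ]
[178 178 167 135  84  92  94  94  94  93  93  93  94  93  93  93  92  93
 121 171 177 178 178] [177 178 178 180 124 105  93  93  93  93  94  93  93  93  93  93  93  90
 100 178 178 178 177]
[259.16442049 198.93396226] [  6   7  32  30 742] [[559.9 -98.2  70. ]]
[178 178 178 148  95  92  91  91  91  91  92  91  91  91  91  92  92  90
  91 155 178 178 177] [177 177 179 136 123 108  92  92  91  92  91  91  92  91  91  91  91  96
 164 177 178 178 178]
[321.0665779  198.63249001] [  6   6  33  30 751] [[565.4 -48.5  70. ]]
[178 178 178 178 151  89  92  92  92  92  92  93  92  93  93  93  93  93
  79  97 142 179 179] [177 178 180 156 123 105  92  93  92  93  93  93  93  93  92  92  92  94
 150 179 178 178 179]
[383.01728723 198.26595745] [  9   7  32  30 752] [[570.8   1.2  70. ]]
[578.2 -98.6  81.2]
[581.6 -50.4  80. ]
[589.2  -3.4  80.8]
[546.2 -96.5  62.3]
[553.5 -47.2  62.6]
[557.5   1.7  62. ]
```

```bash
python3 - <<'E'
from h import *
import pickle
d=pickle.load(open('w2.pkl','rb'))
blobs(d,*TEAL,216.7,(290,260,350,320))
print(onplane(d,[[260,240],[321,240],[383,238],[321,158]],86).round(1))
g=cv2.cvtColor(d["image"],cv2.COLOR_RGB2GRAY);print(g[225:262:1,300])
for v in range(232,262,3): print(v,atdepth(d,[[300,v]]).round(1))
E
```

```text
[319.4 289.9] [ 36  33 952] [[558.9 -49.  216.7]] depthpt [559.3 -49.1 216. ]
[[588.9 -99.6  86. ]
 [594.3 -51.9  86. ]
 [598.2  -3.3  86. ]
 [529.7 -44.6  86. ]]
[178 178 177 178 178 177 178 178 178 168 146 118  94  82  77  77  75  75
  73  75  74  71  67  65  61  63  96 110 116 122 125 132 140 144 145 145
 144]
232 [[587.  -67.8  82.8]]
235 [[552.9 -58.4 172.3]]
238 [[552.4 -58.1 177.3]]
241 [[552.6 -57.9 180.7]]
244 [[552.4 -57.7 184.7]]
247 [[552.  -57.4 189. ]]
250 [[551.9 -57.2 192.5]]
253 [[552.  -57.  195.5]]
256 [[551.8 -56.8 199. ]]
259 [[553.2 -57.  199.2]]
```

Emit:
send_rows:
  increments:
    - {"dp": [30, -3, 0], "yaw": 0}
    - {"dp": [52, -5, -20], "yaw": 0}
    - {"dp": [52, -5, -60], "yaw": 0}
    - {"dp": [52, -5, -90], "yaw": 0}
    - {"dp": [52, -5, -90], "yaw": 0}

```text
t: 4.58
tool_pos: [607.8, -51.5, 121.7]
ee_rot: [[-0.994, 0.111, -0.003], [0.111, 0.994, -0.002], [0.002, -0.002, -1.0]]
force: [-1.0, -0.0, 0.5]
opening: 20.4
```

Emit:
send_rows:
  increments:
    - {"dp": [-5, 0.5, 0], "yaw": 0}
    - {"dp": [-8, 1, 0], "yaw": 0}
    - {"dp": [-11, 1.2, 0], "yaw": 0}
    - {"dp": [-13, 1.4, 0], "yaw": 0}

```text
t: 5.08
tool_pos: [596.2, -50.0, 123.1]
ee_rot: [[-0.994, 0.111, 0.001], [0.111, 0.994, -0.002], [-0.002, -0.002, -1.0]]
force: [5.2, 0.2, 7.4]
opening: 20.4
```

Emit:
send_rows:
  increments:
    - {"dp": [-3, 0.3, 0], "yaw": 0}
    - {"dp": [-6, 0.6, 0], "yaw": 0}
    - {"dp": [-9, 0.8, 0], "yaw": 0}
    - {"dp": [-9, 0.8, 0], "yaw": 0}

```text
t: 5.58
tool_pos: [586.6, -49.2, 123.0]
ee_rot: [[-0.994, 0.111, 0.0], [0.111, 0.994, -0.002], [-0.001, -0.002, -1.0]]
force: [2.2, 0.6, 2.9]
opening: 20.5
```

```bash
python3 - <<'E'
from h import *
import pickle
d=get_image("wrist"); pickle.dump(d,open('w3.pkl','wb')); save(cv2.resize(d["image"][180:330,220:420],None,fx=2.5,fy=2.5),'w3.png'); print(get_obs()["tool_pos"],get_obs()["force"])
p=get_obs()["tool_pos"]
for z in (0,3,-3): blobs(d,*TEAL,p[2]+z,(280,200,360,330))
E
```

```text
[586.75258756 -49.20151024 122.9811659 ] [ 2.95064729 -0.76895839  1.55711665]
[318.6 289.2] [  36   37 1068] [[590.1 -49.6 123. ]] depthpt [588.2 -49.3 126.1]
[318.6 289.2] [  36   37 1068] [[588.2 -49.4 126. ]] depthpt [588.2 -49.3 126.1]
[318.6 289.2] [  36   37 1068] [[591.9 -49.8 120. ]] depthpt [588.2 -49.3 126.1]
```

View pics/w3.png

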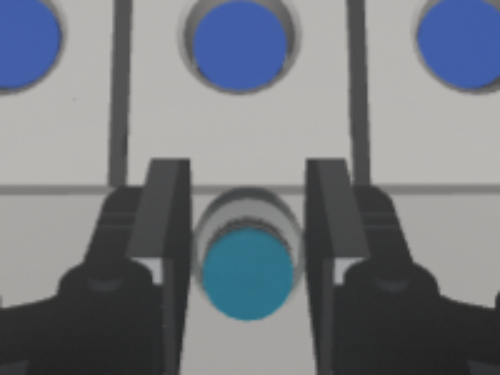

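Emit:
send_rows:
  increments:
    - {"dp": [-3, 0.3, 0], "yaw": 0}
    - {"dp": [-6, 0.6, 0], "yaw": 0}
    - {"dp": [-6.5, 0.6, 0], "yaw": 0}
    - {"dp": [-6.5, 0.6, 0], "yaw": 0}

```text
t: 6.12
tool_pos: [580.0, -48.6, 122.9]
ee_rot: [[-0.994, 0.111, -0.0], [0.111, 0.994, -0.002], [-0.0, -0.002, -1.0]]
force: [1.9, -0.6, 0.3]
opening: 20.5
```

```bash
cat >> h.py <<'E'
U=np.array([.994,-.11,0])
def tilt(d,M,col,zt=1.0,dd=3):
    """cap blob -> C; tilt from side line through block edge"""
    p=get_obs()["tool_pos"];hsv=cv2.cvtColor(d["image"],cv2.COLOR_RGB2HSV);m=cv2.inRange(hsv,*col);m[:200]=0;m[330:]=0;m[:,:280]=0;m[:,360:]=0
    C=np.median(atdepth(d,np.argwhere(m>0)[:,::-1]),axis=0);x,y,w,h=cv2.boundingRect(m)
    c=np.array([(C-M)@U,C[2]-70]);E=np.array([27.7,16])
    from scipy.optimize import brentq
    f=lambda t:(E-c)@[np.cos(t),np.sin(t)]+10.8
    print('tcp',p.round(1),'force',get_obs()["force"].round(1),'cap',C.round(1),'cap-tcp u',round((C-p)@U,1),'tilt',np.degrees(brentq(f,-.3,1.2)).round(1),'box',x,y,w,h)
M1=np.array([565,-48.6,70]);M2=np.array([570,1.1,70]);M3=np.array([559.3,-98.2,70])
E
python3 - <<'E'
from h import *
d=get_image("wrist"); tilt(d,M1,TEAL); save(d["image"][180:330,220:420],'w4.png')
g=cv2.cvtColor(d["image"],cv2.COLOR_RGB2GRAY);print(g[230:320:2,319])
E
```

```text
tcp [580.1 -48.6 122.9] force [ 1.6  0.  -0.8] cap [581.4 -48.7 125.6] cap-tcp u 1.4 tilt 31.2 box 301 270 36 38
[171 181 182 181 181 181 181 182 181 181 182 181 181 182 181 181 181 103
  83 125  85  97  99  98  97  98  98  97  96  96  96  95  94  96  96  95
  95  95  95 159 134 154 162 163 163]
```

Emit:
send_rows:
  increments:
    - {"dp": [0, 0, 30], "yaw": 0}
    - {"dp": [-20, 1.5, 30], "yaw": 0}
    - {"dp": [-43.8, 3.1, 15], "yaw": 0}
    - {"dp": [-43.8, 3.1, -8], "yaw": 0}
    - {"dp": [-43.8, 3.1, -8], "yaw": 0}

```text
t: 6.8
tool_pos: [534.6, -45.5, 113.7]
ee_rot: [[-0.994, 0.111, -0.004], [0.111, 0.994, -0.002], [0.004, -0.003, -1.0]]
force: [0.8, 0.3, -0.3]
opening: 20.1
```

```bash
python3 - <<'E'
from h import *
d=get_image("wrist"); tilt(d,M1,TEAL); save(d["image"],'w5.png')
s=get_image("scene");save(cv2.resize(s["image"][130:230,280:440],None,fx=5,fy=5),'s5.png')
E
```

```text
Traceback (most recent call last):
  File "h.py", line 31, in tilt
    print('tcp',p.round(1),'force',get_obs()["force"].round(1),'cap',C.round(1),'cap-tcp u',round((C-p)@U,1),'tilt',np.degrees(brentq(f,-.3,1.2)).round(1),'box',x,y,w,h)
                                                                                                                               ~~~~~~^^^^^^^^^^^
ValueError: f(a) and f(b) must have different signs
```

```bash
python3 - <<'E'
s=open('h.py').read()
s=s.replace("np.degrees(brentq(f,-.3,1.2)).round(1)","np.degrees(brentq(f,-.3,1.2)).round(1) if f(-.3)*f(1.2)<0 else None")
s=s.replace("'cap-tcp u'","'cap u,v,z',c.round(1),round((C-M)@[.11,.994,0],1),'cap-tcp u'")
open('h.py','w').write(s)
E
python3 - <<'E'
from h import *
d=get_image("wrist"); tilt(d,M1,TEAL); save(d["image"],'w5.png')
E
```

```text
tcp [536.1 -45.5 115. ] force [ 0.2 -0.1 -0.4] cap [537.4 -45.7 117.5] cap u,v,z [-27.8  47.5] -0.2 cap-tcp u 1.3 tilt None box 301 272 36 37
```

View pics/w5.png

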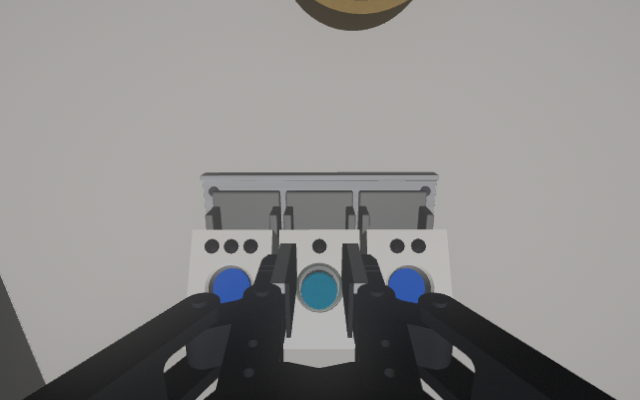

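Emit:
send_rows:
  increments:
    - {"dp": [2, -0.2, -3.5], "yaw": 0}
    - {"dp": [4, -0.4, -6.9], "yaw": 0}
    - {"dp": [5.5, -0.6, -9.5], "yaw": 0}
    - {"dp": [7, -0.8, -12.1], "yaw": 0}

```text
t: 7.4
tool_pos: [543.2, -46.4, 102.8]
ee_rot: [[-0.994, 0.111, -0.001], [0.111, 0.994, -0.002], [0.001, -0.002, -1.0]]
force: [-0.4, -0.2, 0.2]
opening: 20.3
```

Emit:
send_rows:
  increments:
    - {"dp": [1, -0.1, -1.7], "yaw": 0}
    - {"dp": [2, -0.2, -3.5], "yaw": 0}
    - {"dp": [2, -0.2, -3.5], "yaw": 0}

```text
t: 7.78
tool_pos: [545.1, -46.5, 99.2]
ee_rot: [[-0.994, 0.111, -0.001], [0.111, 0.994, -0.002], [0.001, -0.002, -1.0]]
force: [0.3, 0.3, 0.2]
opening: 20.3
```

Emit:
send_rows:
  increments:
    - {"dp": [0.5, 0, -0.9], "yaw": 0}
    - {"dp": [1, -0.1, -1.7], "yaw": 0}
    - {"dp": [1.5, -0.2, -2.6], "yaw": 0}

```text
t: 8.15
tool_pos: [546.3, -46.7, 96.6]
ee_rot: [[-0.994, 0.111, -0.002], [0.111, 0.994, -0.002], [0.002, -0.002, -1.0]]
force: [-4.3, 0.4, 4.3]
opening: 20.6
```

Emit:
send_rows:
  increments:
    - {"dp": [0.5, 0, -0.9], "yaw": 0}
    - {"dp": [1, -0.1, -1.7], "yaw": 0}
    - {"dp": [1.5, -0.2, -2.6], "yaw": 0}

```text
t: 8.52
tool_pos: [547.8, -46.9, 93.9]
ee_rot: [[-0.994, 0.111, -0.002], [0.111, 0.994, -0.002], [0.002, -0.002, -1.0]]
force: [-3.4, 0.0, 4.1]
opening: 20.2
```

Emit:
send_rows:
  increments:
    - {"dp": [0.5, 0, -0.9], "yaw": 0}
    - {"dp": [1, -0.1, -1.7], "yaw": 0}
    - {"dp": [1, -0.1, -1.7], "yaw": 0}

```text
t: 8.9
tool_pos: [548.9, -47.0, 92.2]
ee_rot: [[-0.994, 0.111, -0.002], [0.111, 0.994, -0.002], [0.002, -0.002, -1.0]]
force: [-2.4, 0.8, 2.4]
opening: 20.6
```

```bash
python3 - <<'E'
from h import *
d=get_image("wrist"); tilt(d,M1,TEAL)
E
```

```text
tcp [548.9 -47.   92.2] force [-2.8 -0.3  2.6] cap [550.7 -47.2  95.2] cap u,v,z [-14.4  25.2] -0.1 cap-tcp u 1.8 tilt None box 301 271 36 38
```

Emit:
send_rows:
  increments:
    - {"dp": [0.5, 0, -0.9], "yaw": 0}
    - {"dp": [1, -0.1, -1.7], "yaw": 0}

```text
t: 9.2
tool_pos: [549.9, -47.1, 90.5]
ee_rot: [[-0.994, 0.111, -0.002], [0.111, 0.994, -0.002], [0.002, -0.002, -1.0]]
force: [-3.2, 1.3, 3.9]
opening: 20.7
```

Emit:
send_rows:
  increments:
    - {"dp": [0.25, 0, -0.5], "yaw": 0}
    - {"dp": [0.5, 0, -0.9], "yaw": 0}

```text
t: 9.45
tool_pos: [549.7, -47.0, 89.6]
ee_rot: [[-0.994, 0.111, -0.003], [0.111, 0.994, -0.002], [0.003, -0.002, -1.0]]
force: [-5.8, 1.0, 10.7]
opening: 20.4
```

```bash
python3 - <<'E'
from h import *
d=get_image("wrist"); tilt(d,M1,TEAL)
E
```

```text
tcp [549.6 -47.   89.6] force [-5.2  0.3  8.6] cap [551.1 -47.2  92.6] cap u,v,z [-14.   22.6] -0.1 cap-tcp u 1.5 tilt None box 301 271 36 37
```

Emit:
send_rows:
  increments:
    - {"dp": [0.3, 0, -0.5], "yaw": 0}

```text
t: 9.62
tool_pos: [549.3, -47.0, 89.2]
ee_rot: [[-0.994, 0.111, -0.004], [0.111, 0.994, -0.002], [0.004, -0.003, -1.0]]
force: [-7.1, 0.2, 11.5]
opening: 20.4
```

Emit:
send_rows:
  increments:
    - {"dp": [0, 0, 0.5], "yaw": 0}
    - {"dp": [0, 0, 0.5], "yaw": 0}
    - {"dp": [0, 0, 1], "yaw": 0}
  claw: 34

```text
t: 10.0
tool_pos: [549.7, -47.0, 90.1]
ee_rot: [[-0.994, 0.111, -0.004], [0.111, 0.994, -0.002], [0.004, -0.003, -1.0]]
force: [-0.1, -0.3, -0.6]
opening: 34.0
```

Emit:
send_rows:
  increments:
    - {"dp": [-8, 1, 14], "yaw": 0}
    - {"dp": [-20, 2.2, 35], "yaw": 0}
    - {"dp": [-30, 3.3, 60], "yaw": 0}
    - {"dp": [-30, 3.3, 60], "yaw": 0}

```text
t: 10.5
tool_pos: [519.6, -43.8, 152.4]
ee_rot: [[-0.994, 0.111, -0.001], [0.111, 0.994, -0.002], [0.001, -0.002, -1.0]]
force: [0.0, -0.1, 0.3]
opening: 34.0
```

```bash
python3 - <<'E'
from h import *
d=get_image("wrist"); save(d["image"],'w6.png'); print(get_obs()['tool_pos'])
blobs(d,*TEAL,92,(200,150,440,390))
blobs(d,*BLUE,64,(150,100,500,390))
E
```

```text
[519.83957734 -43.73826081 151.41446308]
[318.8 274.6] [ 24  25 472] [[549.6 -47.1  92. ]] depthpt [549.7 -47.1  91.9]
[401.7 273.6] [ 12  23 127] [[570.5   7.7  64. ]] depthpt [571.6   8.1  61.8]
[235.8 273.6] [ 12  22 128] [[ 558.1 -105.4   64. ]] depthpt [ 557.1 -105.3   64.2]
```

View pics/w6.png

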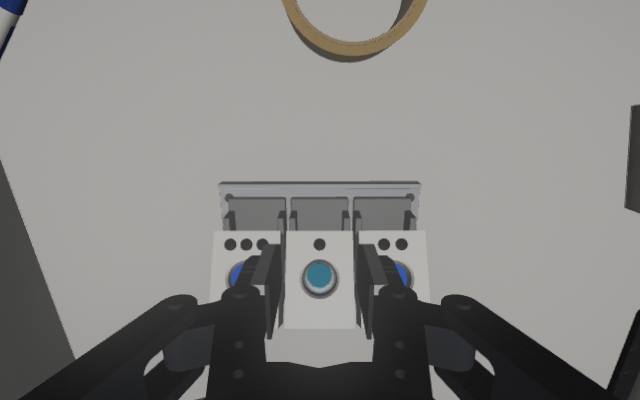

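Emit:
send_rows:
  increments:
    - {"dp": [0, 55, 0], "yaw": -0.15}
    - {"dp": [0, 112, 0], "yaw": -0.3}
    - {"dp": [0, 170, 0], "yaw": -0.45}
    - {"dp": [1, 228, 0], "yaw": -0.6}
    - {"dp": [1, 283.7, -10], "yaw": -0.6}
  claw: 34

```text
t: 11.18
tool_pos: [521.0, 242.4, 141.1]
ee_rot: [[-0.757, 0.654, -0.001], [0.654, 0.757, -0.001], [0.0, -0.002, -1.0]]
force: [0.6, 0.6, -0.9]
opening: 34.1
```

Emit:
send_rows:
  increments:
    - {"dp": [0, 0, 0], "yaw": 0}
    - {"dp": [0, 0, -10], "yaw": 0}

```text
t: 11.42
tool_pos: [521.0, 242.3, 130.6]
ee_rot: [[-0.757, 0.653, -0.001], [0.653, 0.757, -0.001], [-0.0, -0.002, -1.0]]
force: [-0.8, -1.3, -0.4]
opening: 34.4
```

```bash
python3 - <<'E'
from h import *
d=get_image("wrist"); print(get_obs()['tool_pos'],get_obs()['ee_rot'][:,1])
blobs(d,*PUR,48);blobs(d,*TEAL,48)
E
```

```text
[520.57418339 240.95718918 129.30454797] [ 0.65441496  0.75612621 -0.0037702 ]
[315.6 216.5] [ 22  22 380] [[520.7 239.7  48. ]] depthpt [520.7 239.8  48.3]
[622.5 185.2] [ 38  55 629] [[629.7 397.7  48. ]] depthpt [660.9 417.6   8.9]
[374.1 172.8] [ 23  23 440] [[522.7 285.2  48. ]] depthpt [522.5 285.2  48.3]
```

Emit:
send_rows:
  increments:
    - {"dp": [0, -1.2, -40], "yaw": 0}
    - {"dp": [0, -1.2, -70], "yaw": 0}
    - {"dp": [0, -1.2, -83], "yaw": 0}
    - {"dp": [0, -1.2, -83], "yaw": 0}

```text
t: 11.98
tool_pos: [520.6, 238.4, 45.8]
ee_rot: [[-0.755, 0.656, -0.004], [0.656, 0.755, -0.004], [0.001, -0.005, -1.0]]
force: [0.2, -0.0, 0.7]
opening: 34.0
```

Emit:
send_rows:
  increments:
    - {"dp": [0, 0, 0], "yaw": 0}
    - {"dp": [0, 0, 0], "yaw": 0}
    - {"dp": [0, 0, 0], "yaw": 0}
    - {"dp": [0, 0, 0], "yaw": 0}
  claw: 10
  squeeze: 20

```text
t: 12.48
tool_pos: [521.0, 238.7, 46.5]
ee_rot: [[-0.755, 0.656, -0.003], [0.656, 0.755, -0.003], [0.0, -0.004, -1.0]]
force: [0.3, -0.4, 6.8]
opening: 20.2
```

Emit:
send_rows:
  increments:
    - {"dp": [0, 0, 30], "yaw": 0}
    - {"dp": [2, -10, 80], "yaw": 0.15}
    - {"dp": [5, -40, 130], "yaw": 0.3}
    - {"dp": [12, -80, 150], "yaw": 0.45}
    - {"dp": [25, -120, 150], "yaw": 0.6}

```text
t: 13.1
tool_pos: [546.6, 118.1, 198.8]
ee_rot: [[-0.994, 0.109, 0.003], [0.109, 0.994, -0.003], [-0.003, -0.003, -1.0]]
force: [0.9, -0.8, -0.9]
opening: 20.9
```

Emit:
send_rows:
  increments:
    - {"dp": [25, -50, 0], "yaw": 0}
    - {"dp": [50, -100, -10], "yaw": 0}
    - {"dp": [67, -122, -30], "yaw": 0}
    - {"dp": [67, -122, -60], "yaw": 0}
    - {"dp": [67, -122, -75], "yaw": 0}

```text
t: 13.72
tool_pos: [612.9, -4.2, 122.4]
ee_rot: [[-0.994, 0.109, 0.001], [0.109, 0.994, -0.003], [-0.001, -0.003, -1.0]]
force: [0.7, 0.0, 1.1]
opening: 20.5
```

Emit:
send_rows:
  increments:
    - {"dp": [-5, 0.5, 0], "yaw": 0}
    - {"dp": [-10, 1, 0], "yaw": 0}
    - {"dp": [-13, 1.4, 0], "yaw": 0}
    - {"dp": [-16, 1.7, 0], "yaw": 0}
    - {"dp": [-20, 2.2, 0], "yaw": 0}

```text
t: 14.35
tool_pos: [593.1, -1.7, 123.0]
ee_rot: [[-0.994, 0.109, 0.002], [0.109, 0.994, -0.003], [-0.003, -0.003, -1.0]]
force: [3.0, 0.6, -0.1]
opening: 20.1
```

Emit:
send_rows:
  increments:
    - {"dp": [-3, 0.3, 0], "yaw": 0}
    - {"dp": [-6, 0.6, 0], "yaw": 0}

```text
t: 14.6
tool_pos: [587.2, -1.2, 123.0]
ee_rot: [[-0.994, 0.109, 0.003], [0.109, 0.994, -0.003], [-0.003, -0.003, -1.0]]
force: [2.7, -0.7, 0.7]
opening: 20.7
```

```bash
python3 - <<'E'
from h import *
d=get_image("wrist"); tilt(d,M2,PUR); save(d["image"],'w7.png')
g=cv2.cvtColor(d["image"],cv2.COLOR_RGB2GRAY);print(g[230:330:2,319])
E
```

```text
tcp [586.7  -1.2 123. ] force [2.8 0.5 1.8] cap [584.4  -0.9 123. ] cap u,v,z [14.6 53. ] -0.4 cap-tcp u -2.3 tilt 35.5 box 301 258 36 37
[182 182 181 182 183 182 182 182 182 182 182 183 182 120  74  87  89  88
  88  88  88  87  88  87  87  88  87  88  87  86  85  87 108 155 177 176
 161 130 163 165 164 164 164 164 164 163 164 164 164 164]
```

Emit:
send_rows:
  increments:
    - {"dp": [0, 0, 30], "yaw": 0}
    - {"dp": [-20, 2, 30], "yaw": 0}
    - {"dp": [-43.9, 5.3, 15], "yaw": 0}
    - {"dp": [-43.9, 5.3, -6.7], "yaw": 0}
    - {"dp": [-43.9, 5.3, -6.7], "yaw": 0}

```text
t: 15.28
tool_pos: [540.8, 4.0, 115.0]
ee_rot: [[-0.994, 0.109, -0.003], [0.109, 0.994, -0.004], [0.002, -0.004, -1.0]]
force: [-0.7, -0.1, -0.1]
opening: 20.7
```

```bash
python3 - <<'E'
from h import *
d=get_image("wrist"); tilt(d,M2,PUR); save(cv2.resize(d["image"][200:360,220:420],None,fx=3,fy=3),'w8.png')
E
```

```text
tcp [541.7   4.  115.8] force [-0.4  0.2  0.9] cap [538.6   4.3 115.3] cap u,v,z [-31.5  45.3] -0.3 cap-tcp u -3.1 tilt None box 301 260 36 36
```

View pics/w8.png

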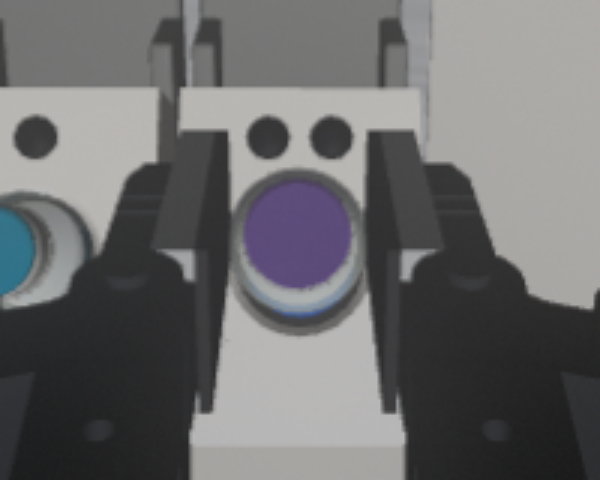

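Emit:
send_rows:
  increments:
    - {"dp": [0.5, 0, -3], "yaw": 0}
    - {"dp": [2.2, -0.2, -6], "yaw": 0}
    - {"dp": [3.6, -0.4, -8.5], "yaw": 0}
    - {"dp": [5, -0.6, -10.4], "yaw": 0}

```text
t: 15.82
tool_pos: [547.0, 3.4, 105.4]
ee_rot: [[-0.994, 0.109, -0.0], [0.109, 0.994, -0.003], [0.0, -0.003, -1.0]]
force: [-0.5, -0.7, 0.2]
opening: 20.5
```

Emit:
send_rows:
  increments:
    - {"dp": [0.5, 0, -0.9], "yaw": 0}
    - {"dp": [1, -0.1, -1.7], "yaw": 0}
    - {"dp": [1.5, -0.2, -2.6], "yaw": 0}

```text
t: 16.2
tool_pos: [548.6, 3.1, 102.8]
ee_rot: [[-0.994, 0.109, -0.0], [0.109, 0.994, -0.003], [-0.0, -0.003, -1.0]]
force: [-0.2, 0.4, 0.8]
opening: 20.6
```

Emit:
send_rows:
  increments:
    - {"dp": [0.5, 0, -0.9], "yaw": 0}
    - {"dp": [1, -0.1, -1.7], "yaw": 0}
    - {"dp": [1.5, -0.2, -2.6], "yaw": 0}

```text
t: 16.58
tool_pos: [549.9, 3.0, 100.5]
ee_rot: [[-0.994, 0.109, -0.0], [0.109, 0.994, -0.003], [-0.0, -0.003, -1.0]]
force: [-1.0, 0.6, 6.2]
opening: 20.2
```

```bash
python3 - <<'E'
from h import *
d=get_image("wrist"); tilt(d,M2,PUR)
E
```

```text
tcp [550.    3.  100.4] force [-2.  -0.3  5.5] cap [547.4   3.3 100.8] cap u,v,z [-22.7  30.8] -0.3 cap-tcp u -2.6 tilt None box 301 259 36 36
```

Emit:
send_rows:
  increments:
    - {"dp": [0.6, 0, -0.9], "yaw": 0}
    - {"dp": [1.2, -0.1, -1.7], "yaw": 0}
    - {"dp": [1.8, -0.2, -2.6], "yaw": 0}

```text
t: 17.0
tool_pos: [551.7, 2.9, 98.3]
ee_rot: [[-0.994, 0.109, -0.0], [0.109, 0.994, -0.003], [-0.0, -0.003, -1.0]]
force: [-2.4, -0.3, 7.4]
opening: 20.4
```

Emit:
send_rows:
  increments:
    - {"dp": [0.6, 0, -0.9], "yaw": 0}
    - {"dp": [1.2, -0.1, -1.7], "yaw": 0}
    - {"dp": [1.8, -0.2, -2.6], "yaw": 0}

```text
t: 17.38
tool_pos: [553.3, 2.7, 96.1]
ee_rot: [[-0.994, 0.109, -0.0], [0.109, 0.994, -0.003], [0.0, -0.003, -1.0]]
force: [-2.5, 0.3, 7.4]
opening: 20.2
```

```bash
python3 - <<'E'
from h import *
d=get_image("wrist"); tilt(d,M2,PUR)
E
```

```text
tcp [553.4   2.7  96. ] force [-1.6  0.1  5.1] cap [551.    3.   96.5] cap u,v,z [-19.1  26.5] -0.2 cap-tcp u -2.4 tilt None box 301 259 36 37
```

Emit:
send_rows:
  increments:
    - {"dp": [0.5, 0, -0.9], "yaw": 0}
    - {"dp": [1.1, -0.1, -1.7], "yaw": 0}

```text
t: 17.68
tool_pos: [554.2, 2.6, 94.8]
ee_rot: [[-0.994, 0.109, -0.001], [0.109, 0.994, -0.003], [0.0, -0.003, -1.0]]
force: [-1.1, -0.3, 7.5]
opening: 20.6
```

Emit:
send_rows:
  increments:
    - {"dp": [0.3, 0, -0.5], "yaw": 0}
    - {"dp": [0.6, 0, -1], "yaw": 0}

```text
t: 17.92
tool_pos: [554.6, 2.6, 94.2]
ee_rot: [[-0.994, 0.109, -0.001], [0.109, 0.994, -0.003], [0.0, -0.003, -1.0]]
force: [-2.4, 0.7, 8.1]
opening: 20.5
```

Emit:
send_rows:
  increments:
    - {"dp": [0.3, 0, -0.5], "yaw": 0}
    - {"dp": [0.5, 0, -0.8], "yaw": 0}

```text
t: 18.18
tool_pos: [554.9, 2.6, 93.8]
ee_rot: [[-0.994, 0.109, -0.001], [0.109, 0.994, -0.003], [0.001, -0.004, -1.0]]
force: [-2.5, -0.7, 7.0]
opening: 20.2
```

Emit:
send_rows:
  increments:
    - {"dp": [0.4, 0, -0.7], "yaw": 0}
    - {"dp": [0.8, -0.1, -1.3], "yaw": 0}
    - {"dp": [0.8, -0.1, -1.3], "yaw": 0}

```text
t: 18.55
tool_pos: [555.1, 2.5, 93.4]
ee_rot: [[-0.994, 0.109, -0.001], [0.109, 0.994, -0.003], [0.001, -0.004, -1.0]]
force: [-4.3, -0.0, 13.6]
opening: 20.4
```

Emit:
send_rows:
  increments:
    - {"dp": [0.4, 0, -0.7], "yaw": 0}
    - {"dp": [0.8, -0.1, -1.3], "yaw": 0}

```text
t: 18.8
tool_pos: [555.2, 2.5, 93.2]
ee_rot: [[-0.994, 0.109, -0.002], [0.109, 0.994, -0.003], [0.002, -0.004, -1.0]]
force: [-7.1, 0.8, 23.2]
opening: 20.2
```

```bash
python3 - <<'E'
from h import *
d=get_image("wrist"); tilt(d,M2,PUR)
E
```

```text
tcp [555.1   2.5  93.2] force [-6.2  0.3 18.7] cap [552.9   2.8  93.8] cap u,v,z [-17.1  23.8] -0.2 cap-tcp u -2.2 tilt None box 301 260 36 36
```

Emit:
send_rows:
  increments:
    - {"dp": [0, 0, 0.8], "yaw": 0}
    - {"dp": [0, 0, 1], "yaw": 0}
    - {"dp": [0, 0, 1], "yaw": 0}
  claw: 34

```text
t: 19.23
tool_pos: [555.2, 2.5, 94.1]
ee_rot: [[-0.994, 0.109, -0.002], [0.109, 0.994, -0.003], [0.002, -0.004, -1.0]]
force: [-0.4, -0.1, -0.3]
opening: 34.0
```

Emit:
send_rows:
  increments:
    - {"dp": [-8, 1, 14], "yaw": 0}
    - {"dp": [-20, 2.2, 35], "yaw": 0}
    - {"dp": [-30, 3.3, 60], "yaw": 0}
    - {"dp": [-30, 3.3, 60], "yaw": 0}

```text
t: 19.73
tool_pos: [525.0, 5.9, 156.2]
ee_rot: [[-0.994, 0.109, 0.0], [0.109, 0.994, -0.003], [-0.001, -0.003, -1.0]]
force: [0.1, 0.7, 0.1]
opening: 34.0
```

```bash
python3 - <<'E'
from h import *
d=get_image("wrist"); save(d["image"],'w9.png'); print(get_obs()['tool_pos'])
blobs(d,*TEAL,92,(100,150,540,390)); blobs(d,*PUR,92,(100,150,540,390))
E
```

```text
[525.25206115   5.83780322 155.19800857]
[234.  270.1] [ 19  24 289] [[548.7 -48.5  92. ]] depthpt [548.3 -48.8  91.4]
[318.7 270.6] [ 24  24 452] [[554.5   2.5  92. ]] depthpt [553.3   2.7  94.3]
```

Emit:
send_rows:
  increments:
    - {"dp": [0, 55, 0], "yaw": 0}
    - {"dp": [0, 112, 0], "yaw": 0}
    - {"dp": [-1, 170, 0], "yaw": 0}
    - {"dp": [-2, 228, 0], "yaw": 0}
    - {"dp": [-2.7, 279.4, -20], "yaw": 0}

```text
t: 20.4
tool_pos: [522.9, 288.0, 135.3]
ee_rot: [[-0.994, 0.108, 0.001], [0.108, 0.994, -0.002], [-0.002, -0.002, -1.0]]
force: [1.2, -0.6, -0.5]
opening: 34.2
```

Emit:
send_rows:
  increments:
    - {"dp": [0, 0, 0], "yaw": 0}
    - {"dp": [0, 0, -10], "yaw": 0}

```text
t: 20.65
tool_pos: [523.1, 287.6, 124.8]
ee_rot: [[-0.994, 0.108, 0.002], [0.108, 0.994, -0.003], [-0.002, -0.002, -1.0]]
force: [0.7, -0.4, -0.4]
opening: 34.2
```

```bash
python3 - <<'E'
from h import *
d=get_image("wrist"); print(get_obs()['tool_pos'],get_obs()['ee_rot'][:,1])
blobs(d,*TEAL,48)
E
```

```text
[522.65245078 286.35282003 123.48331892] [ 0.10908599  0.99402486 -0.00385098]
[314.8 217. ] [ 24  23 422] [[522.6 285.2  48. ]] depthpt [522.5 285.2  48.2]
```

Emit:
send_rows:
  increments:
    - {"dp": [-1, -1, -35], "yaw": 0}
    - {"dp": [-1, -1, -65], "yaw": 0}
    - {"dp": [-1, -1, -77], "yaw": 0}
    - {"dp": [-1, -1, -77], "yaw": 0}

```text
t: 21.2
tool_pos: [521.7, 284.1, 46.1]
ee_rot: [[-0.994, 0.111, -0.001], [0.111, 0.994, -0.005], [0.0, -0.005, -1.0]]
force: [0.0, -0.7, 0.2]
opening: 34.3
```

Emit:
send_rows:
  increments:
    - {"dp": [0, 0, 0], "yaw": 0}
    - {"dp": [0, 0, 0], "yaw": 0}
    - {"dp": [0, 0, 0], "yaw": 0}
    - {"dp": [0, 0, 0], "yaw": 0}
  claw: 10
  squeeze: 20

```text
t: 21.7
tool_pos: [522.2, 284.3, 46.9]
ee_rot: [[-0.994, 0.111, 0.0], [0.111, 0.994, -0.004], [-0.001, -0.004, -1.0]]
force: [-0.7, -0.4, 6.9]
opening: 20.4
```

Emit:
send_rows:
  increments:
    - {"dp": [0, 0, 30], "yaw": 0}
    - {"dp": [3, -10, 80], "yaw": 0}
    - {"dp": [10, -50, 120], "yaw": 0}
    - {"dp": [25, -100, 140], "yaw": 0}
    - {"dp": [40, -155, 140], "yaw": 0}

```text
t: 22.32
tool_pos: [563.3, 128.7, 189.0]
ee_rot: [[-0.994, 0.109, 0.004], [0.109, 0.994, -0.003], [-0.004, -0.002, -1.0]]
force: [0.1, 0.4, -0.3]
opening: 20.5
```

Emit:
send_rows:
  increments:
    - {"dp": [15, -55, 0], "yaw": 0}
    - {"dp": [28, -110, 0], "yaw": 0}
    - {"dp": [36, -165, 0], "yaw": 0}
    - {"dp": [40, -220, 0], "yaw": 0}
    - {"dp": [40, -231.7, -40], "yaw": 0}

```text
t: 22.95
tool_pos: [605.0, -108.4, 151.2]
ee_rot: [[-0.993, 0.115, 0.01], [0.115, 0.993, -0.006], [-0.011, -0.004, -1.0]]
force: [-0.5, 0.9, -0.7]
opening: 20.6
```

Emit:
send_rows:
  increments:
    - {"dp": [0, 0, -15], "yaw": 0}
    - {"dp": [0, 0, -26], "yaw": 0}
    - {"dp": [0, 0, -26], "yaw": 0}

```text
t: 23.32
tool_pos: [605.0, -106.9, 124.9]
ee_rot: [[-0.994, 0.113, 0.009], [0.113, 0.994, -0.005], [-0.01, -0.004, -1.0]]
force: [-0.0, 0.5, 0.2]
opening: 20.4
```

Emit:
send_rows:
  increments:
    - {"dp": [-5, 0.5, 0], "yaw": 0}
    - {"dp": [-10, 1, 0], "yaw": 0}
    - {"dp": [-13, 1.4, 0], "yaw": 0}
    - {"dp": [-16, 1.7, 0], "yaw": 0}
    - {"dp": [-20, 2.2, 0], "yaw": 0}

```text
t: 23.95
tool_pos: [585.3, -104.6, 125.3]
ee_rot: [[-0.994, 0.113, 0.011], [0.113, 0.994, -0.005], [-0.011, -0.004, -1.0]]
force: [3.3, 1.1, 1.7]
opening: 20.2
```

```bash
python3 - <<'E'
from h import *
d=get_image("wrist"); tilt(d,M3,TEAL)
g=cv2.cvtColor(d["image"],cv2.COLOR_RGB2GRAY);print(g[230:330:2,319])
E
```

```text
tcp [ 584.5 -104.5  125.1] force [ 1.9 -0.4  2.6] cap [ 585.  -104.8  127.5] cap u,v,z [26.2 57.5] -3.7 cap-tcp u 0.5 tilt 17.1 box 300 266 37 37
[183 184 183 183 183 183 164  79  72  67 125 136 138 139 140 123  73  94
  77  98 101  99  99  98  98  98  98  97  98  97  98  97  96  97  97  96
 123 164 163 164 164 164 163 164 164 163 164 163 164 163]
```

Emit:
send_rows:
  increments:
    - {"dp": [-3, 0.3, 0], "yaw": 0}
    - {"dp": [-6, 0.7, 0], "yaw": 0}
    - {"dp": [-9, 1, 0], "yaw": 0}
    - {"dp": [-9, 1, 0], "yaw": 0}

```text
t: 24.5
tool_pos: [575.0, -103.7, 125.0]
ee_rot: [[-0.994, 0.113, 0.009], [0.113, 0.994, -0.005], [-0.009, -0.004, -1.0]]
force: [2.6, -0.3, 0.9]
opening: 20.5
```

```bash
python3 - <<'E'
from h import *
d=get_image("wrist"); tilt(d,M3,TEAL)
g=cv2.cvtColor(d["image"],cv2.COLOR_RGB2GRAY);print(g[230:330:2,319])
E
```

```text
tcp [ 575.1 -103.7  125. ] force [ 3.1 -1.6  0.2] cap [ 574.8 -103.8  126.9] cap u,v,z [16.  56.9] -3.8 cap-tcp u -0.3 tilt 30.6 box 301 266 36 37
[182 183 184 183 183 183 183 183 182 182 183 182 183 183 183  87  84 117
  82 100 101 100  99 100  99  98  99  98  99  99  99  98  98  99  97  97
 125 147 133 163 164 163 164 164 164 164 164 163 163 164]
```

Emit:
send_rows:
  increments:
    - {"dp": [0, 0, 30], "yaw": 0}
    - {"dp": [-20, 4, 30], "yaw": 0}
    - {"dp": [-42.8, 8.6, 15], "yaw": 0}
    - {"dp": [-42.8, 8.6, -9.3], "yaw": 0}
    - {"dp": [-42.8, 8.6, -9.3], "yaw": 0}

```text
t: 25.18
tool_pos: [530.4, -95.0, 114.3]
ee_rot: [[-0.994, 0.113, 0.004], [0.113, 0.994, -0.005], [-0.004, -0.004, -1.0]]
force: [0.8, 0.3, -0.2]
opening: 20.0
```

```bash
python3 - <<'E'
from h import *
d=get_image("wrist"); tilt(d,M3,TEAL); save(cv2.resize(d["image"][200:360,220:420],None,fx=3,fy=3),'w10.png')
E
```

```text
tcp [531.3 -95.1 115.2] force [ 0.1 -0.3  0.7] cap [530.6 -95.  116.5] cap u,v,z [-28.9  46.5] 0.0 cap-tcp u -0.7 tilt None box 301 267 36 37
```

View pics/w10.png

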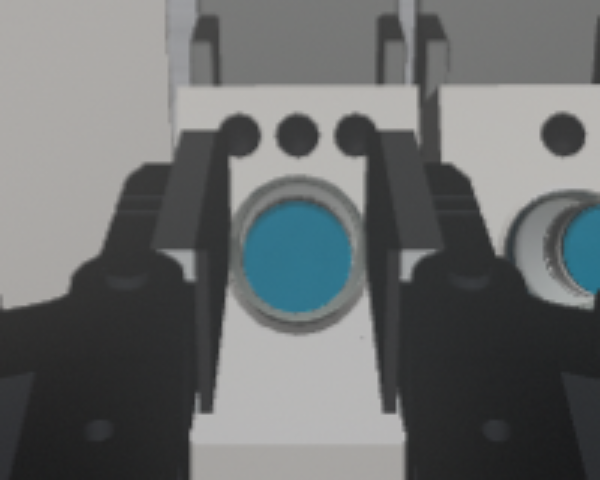

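Emit:
send_rows:
  increments:
    - {"dp": [2, -0.2, -3.5], "yaw": 0}
    - {"dp": [3.5, -0.4, -6], "yaw": 0}
    - {"dp": [5, -0.6, -8.5], "yaw": 0}
    - {"dp": [6.5, -0.7, -10.4], "yaw": 0}

```text
t: 25.72
tool_pos: [538.2, -95.9, 104.8]
ee_rot: [[-0.994, 0.113, 0.006], [0.113, 0.994, -0.005], [-0.007, -0.004, -1.0]]
force: [0.2, -0.1, 0.6]
opening: 20.4
```

Emit:
send_rows:
  increments:
    - {"dp": [0.5, 0, -0.9], "yaw": 0}
    - {"dp": [1, -0.1, -1.7], "yaw": 0}
    - {"dp": [1.5, -0.2, -2.6], "yaw": 0}

```text
t: 26.1
tool_pos: [539.0, -96.0, 102.3]
ee_rot: [[-0.994, 0.113, 0.005], [0.113, 0.994, -0.005], [-0.006, -0.004, -1.0]]
force: [-2.9, 1.0, 5.4]
opening: 20.0
```

Emit:
send_rows:
  increments:
    - {"dp": [0.6, 0, -1], "yaw": 0}
    - {"dp": [1.2, -0.1, -2], "yaw": 0}
    - {"dp": [1.7, -0.2, -3], "yaw": 0}

```text
t: 26.48
tool_pos: [540.4, -96.1, 99.5]
ee_rot: [[-0.994, 0.113, 0.005], [0.113, 0.994, -0.005], [-0.005, -0.004, -1.0]]
force: [-2.1, 0.5, 6.2]
opening: 20.1
```

```bash
python3 - <<'E'
from h import *
d=get_image("wrist"); tilt(d,M3,TEAL)
E
```

```text
tcp [540.4 -96.1  99.4] force [-2.8  1.1  5.1] cap [540.3 -96.1 101.5] cap u,v,z [-19.1  31.5] 0.0 cap-tcp u -0.0 tilt None box 301 266 36 37
```

Emit:
send_rows:
  increments:
    - {"dp": [0.6, 0, -1], "yaw": 0}
    - {"dp": [1.2, -0.1, -2], "yaw": 0}
    - {"dp": [1.8, -0.2, -3], "yaw": 0}

```text
t: 26.9
tool_pos: [541.9, -96.2, 96.7]
ee_rot: [[-0.994, 0.113, 0.004], [0.113, 0.994, -0.005], [-0.005, -0.004, -1.0]]
force: [-2.7, 0.2, 6.7]
opening: 20.5
```

Emit:
send_rows:
  increments:
    - {"dp": [0.5, 0, -0.9], "yaw": 0}
    - {"dp": [0.9, -0.1, -1.5], "yaw": 0}

```text
t: 27.15
tool_pos: [542.5, -96.3, 95.5]
ee_rot: [[-0.994, 0.113, 0.004], [0.113, 0.994, -0.005], [-0.005, -0.004, -1.0]]
force: [-1.3, 0.3, 6.3]
opening: 20.1
```

Emit:
send_rows:
  increments:
    - {"dp": [0.4, 0, -0.7], "yaw": 0}
    - {"dp": [0.7, -0.1, -1.2], "yaw": 0}

```text
t: 27.4
tool_pos: [542.7, -96.3, 94.6]
ee_rot: [[-0.994, 0.113, 0.003], [0.113, 0.994, -0.005], [-0.004, -0.004, -1.0]]
force: [-5.2, 0.9, 12.7]
opening: 20.2
```

```bash
python3 - <<'E'
from h import *
d=get_image("wrist"); tilt(d,M3,TEAL)
E
```

```text
tcp [542.6 -96.3  94.6] force [-4.6 -0.5  9.2] cap [542.5 -96.4  96.5] cap u,v,z [-16.9  26.5] -0.1 cap-tcp u -0.1 tilt None box 301 266 36 38
```

Emit:
send_rows:
  increments:
    - {"dp": [0.4, 0, -0.7], "yaw": 0}
    - {"dp": [0.5, -0.1, -0.9], "yaw": 0}

```text
t: 27.7
tool_pos: [542.6, -96.4, 94.5]
ee_rot: [[-0.994, 0.113, 0.003], [0.113, 0.994, -0.005], [-0.003, -0.004, -1.0]]
force: [-5.2, 1.0, 16.2]
opening: 20.2
```

Emit:
send_rows:
  increments:
    - {"dp": [0, 0, 0.8], "yaw": 0}
    - {"dp": [0, 0, 1], "yaw": 0}
    - {"dp": [0, 0, 1], "yaw": 0}
  claw: 34

```text
t: 28.08
tool_pos: [542.7, -96.4, 95.4]
ee_rot: [[-0.994, 0.113, 0.003], [0.113, 0.994, -0.005], [-0.003, -0.004, -1.0]]
force: [-1.0, 0.5, -0.4]
opening: 34.1
```

Emit:
send_rows:
  increments:
    - {"dp": [-8, 1, 14], "yaw": 0}
    - {"dp": [-20, 15, 45], "yaw": 0}
    - {"dp": [-40, 30, 90], "yaw": 0}
    - {"dp": [-40, 50, 120], "yaw": 0}
    - {"dp": [-40, 50, 120], "yaw": 0}

```text
t: 28.7
tool_pos: [503.2, -45.0, 218.2]
ee_rot: [[-0.994, 0.111, 0.007], [0.111, 0.994, -0.004], [-0.008, -0.003, -1.0]]
force: [0.3, 0.2, -0.1]
opening: 34.3
```

```bash
python3 - <<'E'
from h import *
d=get_image("wrist"); save(d["image"],'w11.png'); print(get_obs()['tool_pos'],get_obs()['t'])
hsv=cv2.cvtColor(d["image"],cv2.COLOR_RGB2HSV)
for n,M,col in ((1,M1,TEAL),(2,M2,PUR),(3,M3,TEAL)):
    m=cv2.inRange(hsv,*col);k,l,st,c=cv2.connectedComponentsWithStats(m);b=None
    for i in range(1,k):
        if st[i,4]>60:
            C=np.median(atdepth(d,np.argwhere(l==i)[:,::-1]),axis=0)
            if abs((C-M)@[.11,.994,0])<12: print(n,C.round(1),'D',round(47-((C-M)@U*-.5+(C[2]-70)*.866),1))
E
```

```text
[502.71909554 -45.88348076 216.84160958] 28.75
1 [549.9 -46.9  91.7] D 20.7
2 [552.8   2.6  94.1] D 17.5
3 [539.4 -97.2  95.7] D 14.8
```

View pics/w11.png

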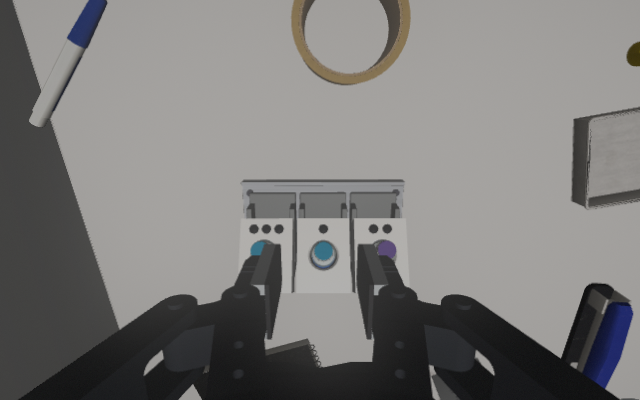

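```bash
python3 -c "
from rig import *
print(finish_job(), get_obs()['t'])"
```

```text
the job is handed in; nothing more can be done
the job is handed in; nothing more can be done
```

All three vials are in the rack, cap up, loaded in the order asked: teal in the one-dot pocket, purple in two, the other teal in three. The job was handed in at about 29 s of the 72 s allowed.

The tool can only point straight down. I therefore leaned each vial to about 30° by drawing it against the back edge of its own rack block, then pushed it along the pocket while still gripped. The cradles yielded at about 4–8 N. I stopped when the force rose with almost no further travel.

| Pocket | Vial | Peak force felt | Seated depth, last camera check | Rise from cradle's starting depth |
|---|---|---|---|---|
| 1 | teal | about 14 N | 20.7 mm | about 9.8 mm |
| 2 | purple | about 24 N | 17.5 mm | about 9.8 mm |
| 3 | teal | about 17 N | 14.8 mm (15.6 mm before release) | about 9.6–10.4 mm |

- **Fit with the stops:** the rises agree with the 10 mm of cradle travel to within about half a millimetre. That is inside the camera error, so the home position is inferred from force and depth rather than seen directly.
- **Pocket 3:** its last depth reading falls just under the stated 15–21 mm range. A finger partly hid the cap in that picture, so I trust the 15.6 mm reading more.
- **Pocket 2:** the arm pressed one small step past first feeling the stop, which is why its peak is highest.
- **Bystanders:** the tape roll, pen, swab box, stapler and yellow vial were never approached. The gripper was clear of everything when I handed in.

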